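# Zero the kitchen scale, then slide the tin onto it

### The arm

A 6-joint arm with a two-finger parallel gripper is mounted at the origin on a cart in front of the work surface, level with it; the furniture and walls round the work are solid. World frame = base frame: x ahead of the robot, y to its left, z up, the work surface at z = 0. Lengths are in m, angles in rad, forces in N, time in s.
With the tool pointing down it reaches from about 0.375 to 0.9 m from the base axis. Payload 3.1 kg.
Tool frame: the origin (TCP) lies midway between the tips of the shut fingers; the grasp point (between the pads) lies 19 mm behind it; z points along the fingers, y is the direction in which the jaws open and shut (so a half turn about z gives the same grasp; the last joint's range is limited). The gripper opens to 87 mm and grips with 3 to 60 N. Pads are 19 mm wide; open, the fingers measure 117 mm over their backs; the gripper's body (75 mm by 190 mm) begins 51 mm behind the grasp point.
Start: joints at [-1.304, 0.527, 1.433, -0, 1.181, -0.178], TCP at [0.269, -0.564, 0.223] pointing down, gripper open.
Joint ranges: [-3.08, 3.08], [-0.75, 2.2], [0.22, 2.44], [-1.43, 4.57], [0, 2.65], [-2.85, 2.85]. Speed limits (rad/s): [2.79, 2.79, 3.14, 3.14, 3.14, 3.14].

### API

Orientations are given as a unit quaternion [x, y, z, w].
In Python, from rig import robot gives the robot as it stands.
- The arm moves only by the tool move_arm, never from a script. Its argument "rows" is one flat list of numbers, 7 for each row, row after row: the shift along the world's x, y, z in mm, then the turn, a rotation vector about the world's x, y, z in rad, then the closure, from 0 (fully open) to 1 (shut). A call has 1 to 12 rows; each row shifts and turns the commanded pose from where the row before left it; what a row does not reach is not made up. A row lasts 1/10 s, in which the tool goes at most 50 mm and 8.59 degrees, less where a joint would pass 70% of its speed; a pose out of reach is approached as far as the arm can. A call with a gripper value outside its range is refused whole. The fingers move at their own pace and stop on an object; "grip_force" is the grip in N (left out, the last holds). Time passes only in rows, so rows that do not move let the fingers close. It gives the time, the measured TCP pose, the force and the opening at its end, in the units of the state.
- robot.get_obs(): the state, without advancing time (a new reading comes with each control period).
- robot.camera(name): name is "scene" or "top"; returns a dict with "color" (400x640x3 uint8, red, green, blue), "z_map" (400x640 float32, m along the optical axis (not along the pixel's ray), 0 where there is no reading), "camera_matrix" (3x3 intrinsics, pixels), "distortion" ([k1, k2, p1, p2, k3] as OpenCV has them; the pictures are not rectified), "R" (3x3) and "t" (3): a world point X has camera coordinates R X + t. Camera axes: x right, y down, z forward; pixel columns grow to the right and rows downward; lengths in m; the calibration is good to about 2 mm. A picture is of the moment at which its call begins.
- robot.hand_in(): hands the job in, once; it reports no verdict.
Trained networks look in the newest picture that a camera, given by its name, has taken for a name from the list of things; names that differ only in an ending like _2 or _b are one class to them, and where a whole thing is asked for, a point or a joint stands for the part that bears it (a point fixed in the world has none). Each returns a list of dicts, best first, with "conf" (0 to 1); they miss things now and then, are a little off and sometimes report something else, mostly with a low value. They report only what shows in the picture. A call takes as long as a camera call.
- robot.search_frame(camera, thing): "at" ([column, row] in pixels, amid what is visible of it).
- robot.spot_point(camera, thing): "at" ([column, row] in pixels: a listed point, or the origin of a listed thing).
The state is a dict: "time": time; "q": joint angles; "joint_velocities": joint speeds; "joint_torque": joint torques, N m; "position": TCP position; "tool_rot": TCP orientation; "ft_force": force on the tool from outside, world axes, zero at the start; "moment": the same for the moment, N m; "grip_width": finger opening in m.
Only numpy, scipy, OpenCV 4.12 (cv2) and the standard library are available. Lean on these libraries where they do the work, as an engineer would, in place of code of your own. Each camera call takes 0.05 s, during which the arm holds its last target.

### The job

Press the round button on the empty kitchen scale fully down to zero it. Then slide the big tin off the wooden board onto the scale's steel plate without lifting it or tipping it over, and leave it in the middle of the plate, with no part of its bottom over the plate's edge or still on the board. Do not press the button again with the tin on the scale, and leave the other things where they stand.

Things in the scene. Friction and masses are not known exactly. Their poses are not given: they have to be found in the camera images.
- tin: Round open metal tin, 99 mm across and 85 mm tall, upright and too wide to grasp across, 0.25 to 0.65 kg. It starts on the wooden board. Origin: centre of its underside; z up.
- board: Low wooden board, 170 mm (its x) by 160 mm (its y), flat top 24 mm above the worktop; does not move. Origin: under its centre at worktop height; its -y side adjoins the scale. Farther right lies the sink; a tray in it stands 205 mm above the worktop at y = -0.22, so keep the hand clear of it and cross it higher than that.
- scale: Flat white kitchen scale, fixed. Origin: at worktop height under the centre of its 122 mm square steel plate, whose top is 22 mm up (2 mm below the board's). The housing reaches 67 mm from the origin in +x, -x and +y, 112 mm in -y; the board adjoins its +y side, 1.5 to 4.5 mm away, axes parallel. The control strip with display and button is at its -y end.
- plate_centre (a point): Centre of the top of the scale's steel plate, 22 mm above the worktop; axes as the scale's (y towards the board, -y towards the control strip).
- zero_button (a joint): Travel of the round button, m: 0 = up, 0.005 = fully down; it springs back. About 5 N presses it fully down.
- zero_button_top (a point): Centre of the top of the round grey push button (28 mm across, its top 27 mm above the worktop) on the scale's control strip, pressed straight down.
- spice: Bystander: spice jar with a red lid, 45 mm across, 106 mm tall, behind the board. Origin: centre of its underside.
- jar: Bystander: white-lidded round jar, 79 mm across, 96 mm tall, behind the scale. Origin: centre of its underside.
- dropper: Bystander: small brown bottle with a white cap, 32 mm across, 63 mm tall, in front of the board. Origin: centre of its underside.

How it is judged:
By the outcome, as a careful person would: the job done as asked, in the order asked, and still so for the second after the job is handed in, with the robot touching nothing.
It also fails if it takes over 58 s, if anything falls off the work surface, if the arm or the gripper's body presses on something with over 40 N, if the wrist force passes 120 N, or if a joint passes its speed limit or range.

## Working session

There is one attempt and no reset: what is moved stays moved. The work goes in short steps, Python scripts to look and compute and a tool call to move; the robot and the scene stay as the last step left them, time stands still between calls to the robot, and variables do not carry over. Pictures are saved under pics/ and viewed, and the job is handed in when it is done.

Besides the shell and the picture viewer there is one more tool, called as name(argument=value, ...) on one line, values as JSON. move_arm: Moves the arm, as the interface text tells. Its arguments: {"type":"object","properties":{"rows":{"type":"array","items":{"type":"number"}},"grip_force":{"type":"number"}},"required":["rows"]}

```bash
ls; mkdir -p pics; cat > h.py <<'E'
from rig import robot
import numpy as np, cv2
def px2w(c,uv,z):
    p=cv2.undistortPoints(np.array([[uv]],float),np.array(c["camera_matrix"]),np.array(c["distortion"]))[0,0]
    R=np.array(c["R"]);t=np.array(c["t"]);d=R.T@np.array([p[0],p[1],1]);o=-R.T@t
    return o+d*(z-o[2])/d[2]
def w2px(c,X):
    R=np.array(c["R"]);t=np.array(c["t"])
    p,_=cv2.projectPoints(np.array(X,float).reshape(-1,1,3),cv2.Rodrigues(R)[0],t,np.array(c["camera_matrix"]),np.array(c["distortion"]))
    return p[:,0]
def save(c,n): cv2.imwrite("pics/"+n,c["color"][:,:,::-1])
E
python3 - <<'E'
from h import *
o=robot.get_obs();print(o)
Z=dict(tin=0.024,board=0,scale=0,plate_centre=.022,zero_button_top=.027,spice=0,jar=0,dropper=0)
for n in("scene","top"):
    c=robot.camera(n);save(c,n+"0.png");print(n,-np.array(c["R"]).T@c["t"])
    for k,z in Z.items():
        for r in robot.spot_point(n,k)[:2]: print(k,np.round(r["at"],1),round(r["conf"],2),px2w(c,r["at"],z).round(4))
E
```

```text
pics
{'time': 0.0, 'q': array([-1.30448958e+00,  5.28467356e-01,  1.43393433e+00, -2.07604102e-05,
        1.18142428e+00, -1.78505093e-01]), 'joint_velocities': array([-0.00053219, -0.0001925 ,  0.00025261, -0.00231167, -0.00122318,
        0.00085635]), 'joint_torque': array([ 3.93608170e-04, -4.40040565e+01, -1.76592082e+01,  6.33374671e-02,
        5.82530466e-02, -1.66515920e-04]), 'position': array([ 0.26874486, -0.5634275 ,  0.22156075]), 'tool_rot': array([ 9.75368102e-01,  2.20580638e-01, -5.85958956e-05, -1.11515769e-03]), 'ft_force': array([0.09166536, 0.86443241, 0.01963534]), 'moment': array([ 0.04347184, -0.04343129, -0.01178795]), 'grip_width': 0.08750614936854641}
scene [0.9197845  0.38935807 0.76713678]
tin [369.8 218.2] 0.79 [0.515  0.1701 0.024 ]
tin [416.6 204. ] 0.3 [0.4283 0.2211 0.024 ]
board [364.6 226. ] 0.59 [0.523  0.1661 0.    ]
board [263.3 214.2] 0.53 [ 0.6334 -0.005   0.    ]
scale [309.3 178.3] 0.79 [0.5064 0.0063 0.    ]
zero_button_top [298.2 137.4] 0.7 [ 0.4537 -0.0716  0.027 ]
spice [300.7 259.9] 0.77 [0.66   0.1196 0.    ]
jar [263.  214.6] 0.84 [ 0.6345 -0.0048  0.    ]
jar [308.4 176.4] 0.57 [0.5039 0.0015 0.    ]
dropper [415.6 207.1] 0.92 [0.42   0.2183 0.    ]
top [0.385764   0.06601303 1.02982304]
tin [294.2 210.5] 0.65 [0.513  0.1725 0.024 ]
board [299.3 209.2] 0.62 [0.5194 0.1631 0.    ]
scale [366.1 212.6] 0.62 [0.515  0.0065 0.    ]
plate_centre [366.1 213.5] 0.8 [0.5102 0.0077 0.022 ]
zero_button_top [400.4 242.8] 0.59 [ 0.4453 -0.0695  0.027 ]
spice [320.8 150.5] 0.77 [0.6623 0.1167 0.    ]
jar [371.  163.2] 0.74 [ 0.6335 -0.0035  0.    ]
dropper [271.1 251.7] 0.78 [0.4185 0.225  0.    ]
```

View pics/scene0.png

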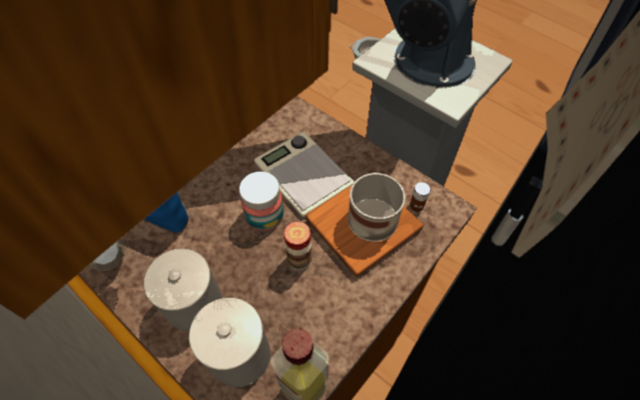

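View pics/top0.png

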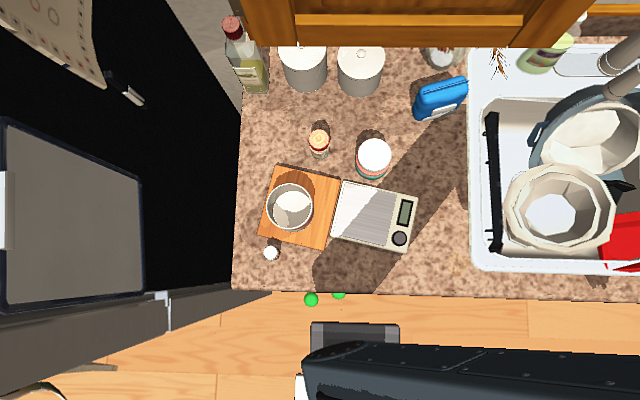

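```bash
cat > ov.py <<'E'
from h import *
import sys
def draw(c,x,y,yaw,n,bt=None,gap=.003,box=None,tin=None):
    im=cv2.resize(c["color"][:,:,::-1].copy(),None,fx=4,fy=4,interpolation=cv2.INTER_CUBIC)
    cs,s=np.cos(yaw),np.sin(yaw)
    def T(P): P=np.array(P,float);return np.c_[x+cs*P[:,0]-s*P[:,1],y+s*P[:,0]+cs*P[:,1],P[:,2]]
    def poly(P,col):
        cv2.polylines(im,[np.int32(np.round((w2px(c,P)+.5)*4))],True,col,1,cv2.LINE_AA)
    a=.061;poly(T([[a,a,.022],[-a,a,.022],[-a,-a,.022],[a,-a,.022]]),(0,255,0))
    poly(T([[.067,.067,.02],[-.067,.067,.02],[-.067,-.112,.02],[.067,-.112,.02]]),(255,0,255))
    b=.067+gap;poly(T([[.085,b,.024],[-.085,b,.024],[-.085,b+.16,.024],[.085,b+.16,.024]]),(255,255,0))
    th=np.linspace(0,6.28,40)
    if bt is not None: poly(np.c_[bt[0]+.014*np.cos(th),bt[1]+.014*np.sin(th),0*th+.027],(0,0,255))
    if tin is not None:
        for z in(tin[2],tin[2]+.085): poly(np.c_[tin[0]+.0495*np.cos(th),tin[1]+.0495*np.sin(th),0*th+z],(0,0,255))
    x0,y0,x1,y1=[4*v for v in box];cv2.imwrite("pics/"+n,im[y0:y1,x0:x1])
E
python3 - <<'E'
from ov import *
for p in [(274,164),(341,180),(325,249),(258,236)]: pass
c=robot.camera("top");c2=robot.camera("scene")
for p in [(274,164),(341,180),(325,249),(258,236)]: print(px2w(c,p,.024).round(4))
for p in [(345,180),(418,195),(405,253),(331,238)]: print(px2w(c,p,.02).round(4))
draw(c,.511,.007,-.21,"o1.png",(.447,-.070),box=(250,140,430,270),tin=(.514,.1713,.024))
draw(c2,.511,.007,-.21,"o2.png",(.447,-.070),box=(245,120,440,270),tin=(.514,.1713,.024))
E
```

```text
[0.6213 0.2241 0.024 ]
[0.5866 0.0667 0.024 ]
[0.427  0.0993 0.024 ]
[0.4524 0.253  0.024 ]
[0.5876 0.0575 0.02  ]
[ 0.556  -0.1104  0.02  ]
[ 0.4231 -0.0807  0.02  ]
[0.4524 0.0865 0.02  ]
```

View pics/o1.png

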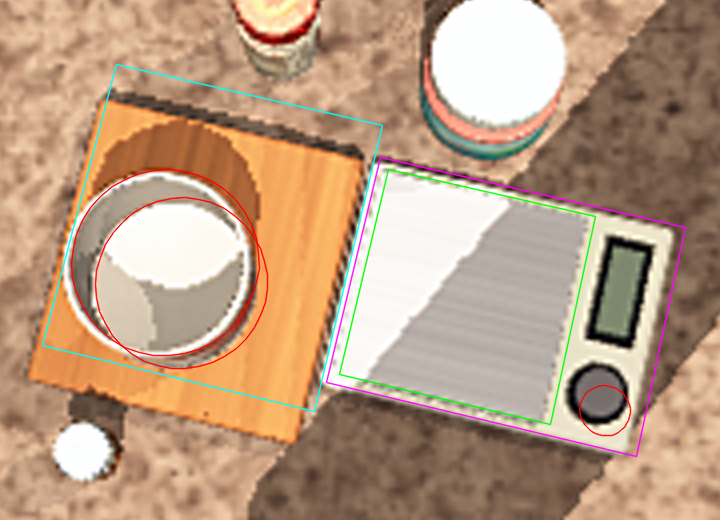

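View pics/o2.png

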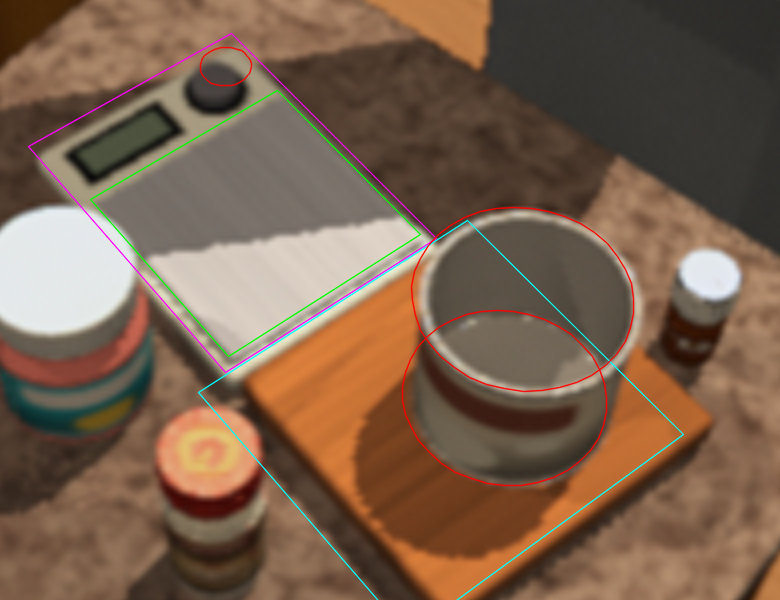

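```bash
python3 - <<'E'
from ov import *
c=robot.camera("top");c2=robot.camera("scene")
f=lambda u,v,b:(b[0]+u/4-.5+.125,b[1]+v/4-.5+.125)
B1=(250,140);B2=(245,120)
print("btn",px2w(c,f(598,391,B1),.027).round(4),px2w(c2,f(217,87,B2),.027).round(4))
print("rim",px2w(c,f(161,263,B1),.109).round(4),px2w(c2,f(529,301,B2),.109).round(4))
for a in [(102,97),(366,158),(297,443),(31,379)]: print("bd top",px2w(c,f(*a,B1),.024).round(4))
for a in [(440,598),(713,420),(245,380)]: print("bd scene",px2w(c2,f(*a,B2),.024).round(4))
# plate corners
for a in [(386,170),(591,217),(549,422),(341,376)]: print("pl top",px2w(c,f(*a,B1),.022).round(4))
for a in [(235,360),(93,201),(272,97),(418,236)]: print("pl scene",px2w(c2,f(*a,B2),.022).round(4))
# depth points
K=c["camera_matrix"];zm=c["z_map"]
ii=[(u,v) for v in range(150,245) for u in range(262,340)]
U=np.array(ii,float);z=zm[U[:,1].astype(int),U[:,0].astype(int)]
p=cv2.undistortPoints(U[:,None],K,np.array(c["distortion"]))[:,0]
X=(np.c_[p*z[:,None],z]-c["t"])@c["R"]
m=(X[:,2]>.1)&(z>0)&(X[:,2]<.118)&(X[:,0]<.6)
P=X[m];print(len(P),P.mean(0),P.min(0),P.max(0))
A=np.c_[P[:,:2],np.ones(len(P))];s=np.linalg.lstsq(A,(P[:,:2]**2).sum(1),rcond=None)[0];print("circ",s[:2]/2,np.sqrt(s[2]+(s[:2]**2).sum()/4))
E
```

```text
btn [ 0.4574 -0.0666  0.027 ] [ 0.4612 -0.0628  0.027 ]
rim [0.5129 0.1731 0.109 ] [0.5145 0.1756 0.109 ]
bd top [0.6217 0.2214 0.024 ]
bd top [0.5886 0.0665 0.024 ]
bd top [0.4239 0.1018 0.024 ]
bd top [0.4561 0.2546 0.024 ]
bd scene [0.6186 0.2143 0.024 ]
bd scene [0.4599 0.257  0.024 ]
bd scene [0.5893 0.0709 0.024 ]
pl top [0.5822 0.0548 0.022 ]
pl top [ 0.5573 -0.0632  0.022 ]
pl top [ 0.4396 -0.0399  0.022 ]
pl top [0.4624 0.0779 0.022 ]
pl scene [0.583  0.0586 0.022 ]
pl scene [ 0.558  -0.0626  0.022 ]
pl scene [ 0.4441 -0.0384  0.022 ]
pl scene [0.4657 0.0799 0.022 ]
253 [0.51546466 0.18048421 0.10847153] [0.4647135  0.12795292 0.10012911] [0.56131518 0.22456443 0.11411429]
circ [0.51239837 0.17590743] 0.04752005193251031
```

move_arm(rows=[0,0,35,0,0,0,1,0,0,35,0,0,0,1,19,45,0,0,0,0.092,1,19,45,0,0,0,0.092,1,19,45,0,0,0,0.092,1,19,45,0,0,0,0.092,1,19,45,0,0,0,0.092,1,19,45,0,0,0,0.092,1,19,45,0,0,0,0.092,1,19,45,0,0,0,0.092,1,19,45,0,0,0,0.092,1,19,45,0,0,0,0.092,1], grip_force=20)

```text
time: 2.3
position: [0.4595, -0.1123, 0.2929]
tool_rot: [0.775, 0.632, 0.0, 0.0]
ft_force: [0.4, -0.9, 0.3]
grip_width: 0.0028
```

move_arm(rows=[0,16,-47,0,0,0,1,0,16,-47,0,0,0,1,0,15,-47,0,0,0,1,0,0,-47,0,0,0,1,0,0,-47,0,0,0,1,0,0,-15,0,0,0,1,0,0,0,0,0,0,1,0,0,0,0,0,0,1])

```text
time: 3.1
position: [0.4594, -0.0673, 0.0428]
tool_rot: [0.776, 0.631, 0.0, 0.0]
ft_force: [0.3, -0.0, 0.8]
grip_width: 0.0005
```

```bash
python3 - <<'E'
from ov import *
o=robot.get_obs();print(o["position"],o["ft_force"],o["grip_width"])
c=robot.camera("top");c2=robot.camera("scene")
draw(c,.5115,.0084,-.2,"p1.png",(.459,-.065),box=(250,140,430,270),tin=(.5135,.1748,.024))
draw(c2,.5115,.0084,-.2,"p2.png",(.459,-.065),box=(245,120,440,270),tin=(.5135,.1748,.024))
E
```

```text
[ 0.45941842 -0.0673498   0.04275631] [ 0.25798664 -0.04966623  0.80060932] 0.0005338337501953313
```

View pics/p1.png

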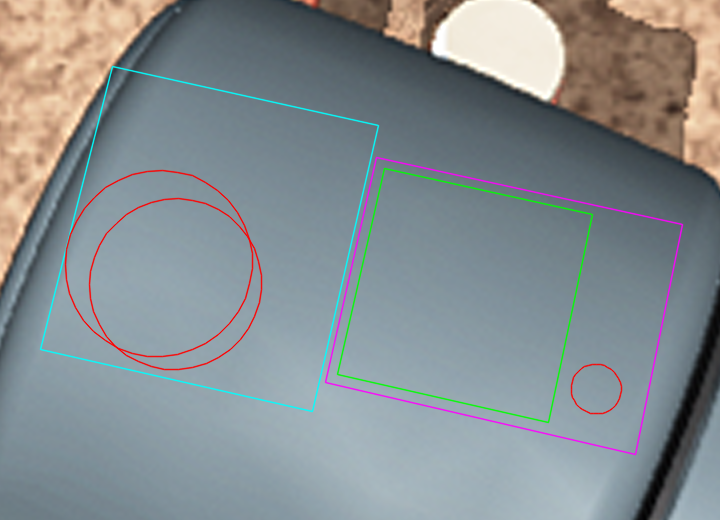

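View pics/p2.png

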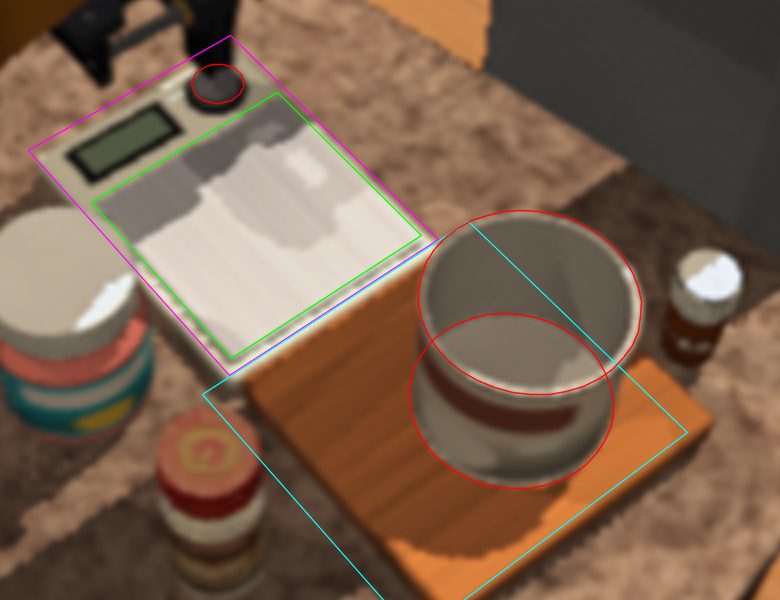

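move_arm(rows=[0,2,-6,0,0,0,1,0,0,-6,0,0,0,1,0,0,-3,0,0,0,1,0,0,-2,0,0,0,1,0,0,-2,0,0,0,1,0,0,0,0,0,0,1])

```text
time: 3.8
position: [0.459, -0.0652, 0.0236]
tool_rot: [0.776, 0.631, 0.0, 0.0]
ft_force: [-0.1, 1.1, 3.0]
grip_width: 0.0004
```

move_arm(rows=[0,0,-1,0,0,0,1,0,0,-1,0,0,0,1,0,0,0,0,0,0,1])

```text
time: 4.1
position: [0.459, -0.0651, 0.0223]
tool_rot: [0.776, 0.631, 0.0, 0.0]
ft_force: [-1.1, 1.5, 10.2]
grip_width: 0.0006
```

move_arm(rows=[0,0,-1,0,0,0,1,0,0,-0.5,0,0,0,1,0,0,0,0,0,0,1])

```text
time: 4.4
position: [0.4591, -0.0651, 0.022]
tool_rot: [0.776, 0.631, 0.0, 0.001]
ft_force: [-2.5, 1.5, 23.1]
grip_width: 0.0006
```

```bash
python3 - <<'E'
from ov import *
o=robot.get_obs();print(o["position"],o["ft_force"],o["moment"])
c2=robot.camera("scene")
im=cv2.resize(c2["color"][110:190,240:350,::-1],None,fx=7,fy=7,interpolation=cv2.INTER_CUBIC);cv2.imwrite("pics/b1.png",im)
E
```

```text
[ 0.4590747  -0.06514833  0.0220488 ] [-2.47215378  1.46147937 23.10792293] [ 1.92538415e-01  3.31679404e-01 -2.14609230e-04]
```

View pics/b1.png

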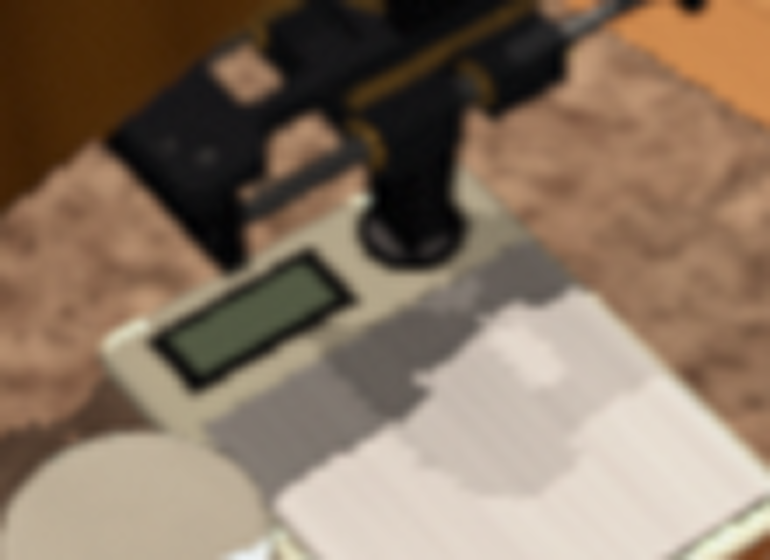

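move_arm(rows=[0,0,10,0,0,0,1,0,0,45,0,0,0,1,0,0,45,0,0,0,1,0,0,45,0,0,0,1,9,40,0,0,0,0.04,1,9,40,0,0,0,0.04,1,9,40,0,0,0,0.04,1,9,40,0,0,0,0.04,1,9,40,0,0,0,0.04,1,9,32,0,0,0,0,1,0,0,0,0,0,0,1,0,0,0,0,0,0,1])

```text
time: 5.65
position: [0.5123, 0.1672, 0.1645]
tool_rot: [0.709, 0.706, -0.001, -0.0]
ft_force: [-0.3, -1.7, 0.1]
grip_width: 0.0008
```

```bash
python3 - <<'E'
from ov import *
o=robot.get_obs();print(o["position"],o["ft_force"],o["q"])
c=robot.camera("top");c2=robot.camera("scene");save(c,"t3.png");save(c2,"s3.png")
print(robot.spot_point("scene","tin"))
E
```

```text
[0.51229162 0.16715731 0.16449749] [-0.28694509 -1.73368581  0.11559015] [ 1.08272136e-01  4.92167631e-01  1.70657593e+00 -7.27884688e-04
  9.44297620e-01  1.12651253e-01]
[{'at': [371.6, 218.3], 'conf': 0.68}]
```

View pics/s3.png

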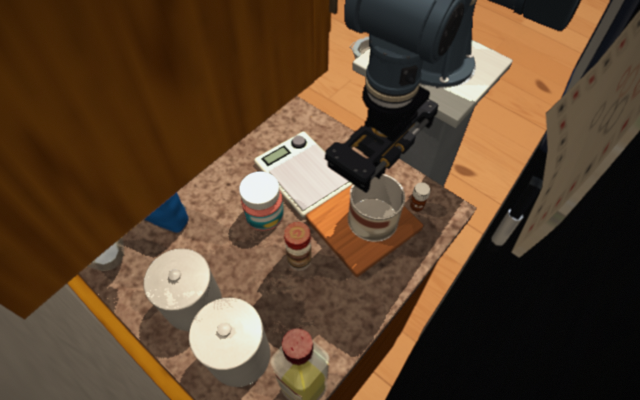

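move_arm(rows=[1,3,-35,0,0,0,1,0,0,-35,0,0,0,1,0,0,-25,0,0,0,1,0,0,-16,0,0,0,1,0,0,0,0,0,0,1])

```text
time: 6.3
position: [0.512, 0.1682, 0.052]
tool_rot: [0.71, 0.704, -0.002, -0.002]
ft_force: [-0.1, 0.8, 0.2]
grip_width: 0.0005
```

```bash
python3 - <<'E'
from ov import *
o=robot.get_obs();print(o["position"],o["ft_force"])
c2=robot.camera("scene")
draw(c2,.5115,.0084,-.2,"q1.png",None,box=(245,120,440,270),tin=(.5135,.1748,.024))
E
```

```text
[0.5119976  0.16822196 0.05197684] [-0.11052327  0.77243011  0.18564829]
```

View pics/q1.png

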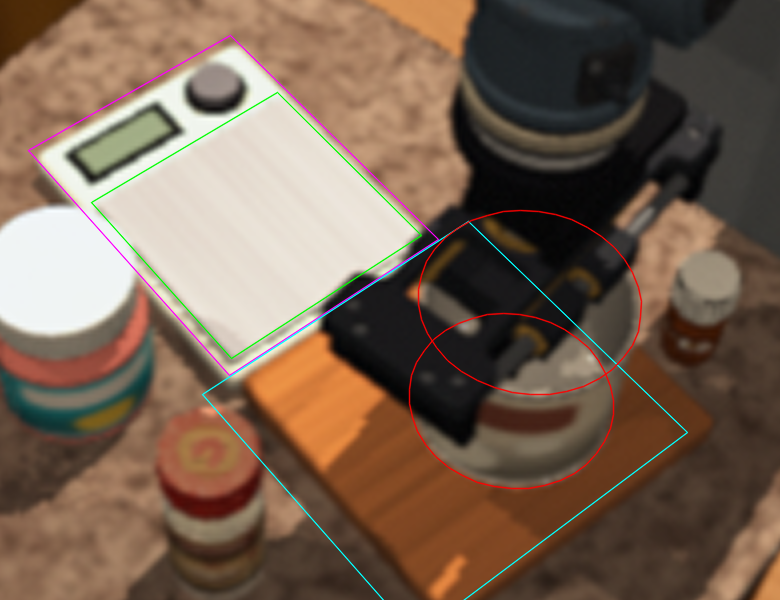

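move_arm(rows=[0,-10,0,0,0,0,1,0,-10,0,0,0,0,1,0,-8,0,0,0,0,1,0,-8,0,0,0,0,1,0,-8,0,0,0,0,1,0,-8,0,0,0,0,1])

```text
time: 6.95
position: [0.5143, 0.1175, 0.0546]
tool_rot: [0.709, 0.705, 0.001, 0.0]
ft_force: [0.6, 3.7, 3.2]
grip_width: 0.0007
```

```bash
python3 - <<'E'
from ov import *
o=robot.get_obs();print(o["position"],o["ft_force"])
c2=robot.camera("scene")
draw(c2,.5115,.0084,-.2,"q2.png",None,box=(245,120,440,270),tin=(.5135,.1748,.024))
print(robot.spot_point("scene","tin"))
E
```

```text
[0.51429101 0.11752376 0.05457682] [0.60740557 3.65356613 3.20911508]
[{'at': [362.3, 209.9], 'conf': 0.83}]
```

View pics/q2.png

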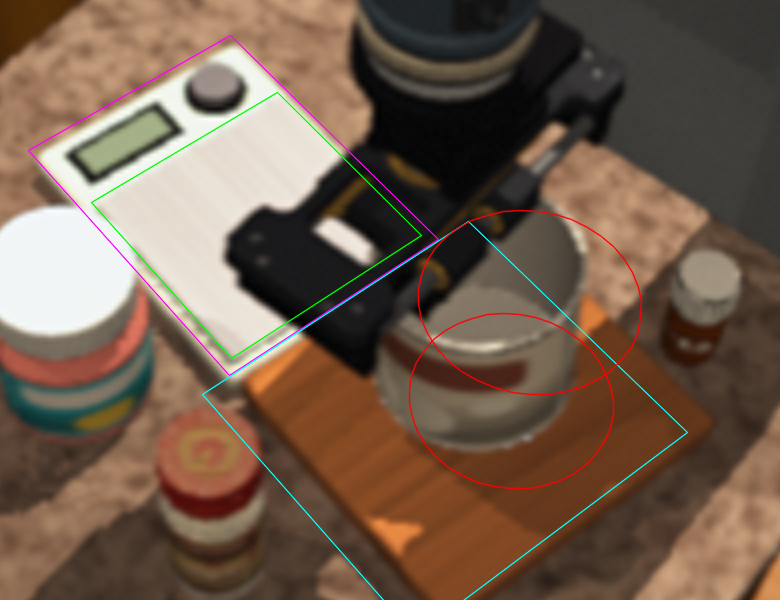

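move_arm(rows=[0,0,0,0,0,0,1,0,0,0,0,0,0,1])

```text
time: 7.25
position: [0.5137, 0.1179, 0.0539]
tool_rot: [0.709, 0.705, -0.0, -0.0]
ft_force: [0.2, 0.8, 1.5]
grip_width: 0.0004
```

```bash
cat > tinfit.py <<'E'
from ov import *
def fit(n="scene",lo=.095,hi=.125,box=(245,120,440,270)):
    c=robot.camera(n);zm=c["z_map"]
    vv,uu=np.mgrid[box[1]:box[3],box[0]:box[2]];U=np.c_[uu.ravel(),vv.ravel()].astype(float)
    z=zm[vv.ravel(),uu.ravel()]
    p=cv2.undistortPoints(U[:,None],c["camera_matrix"],np.array(c["distortion"]))[:,0]
    X=(np.c_[p*z[:,None],z]-c["t"])@c["R"]
    return c,U,X,z
E
python3 - <<'E'
from tinfit import *
o=robot.get_obs();print(o["position"],o["ft_force"],o["moment"])
c,U,X,z=fit()
# rim points visible part
m=(X[:,2]>.09)&(X[:,2]<.125)&(X[:,1]>.10)&(X[:,0]>.44)&(X[:,0]<.58)&(X[:,1]<.2)
P=X[m];print(len(P));
for lo in np.arange(.09,.125,.005):
    q=P[(P[:,2]>lo)&(P[:,2]<lo+.005)];print(round(lo,3),len(q),q[:,:2].min(0).round(3) if len(q) else"",q[:,:2].max(0).round(3) if len(q) else "")
E
```

```text
[0.5136989  0.11791127 0.05392073] [0.20493695 0.83709763 1.470646  ] [ 0.17252233 -0.06282518  0.00390271]
502
0.09 105 [0.468 0.121] [0.563 0.196]
0.095 90 [0.468 0.106] [0.563 0.196]
0.1 109 [0.469 0.106] [0.564 0.196]
0.105 92 [0.467 0.105] [0.564 0.196]
0.11 103 [0.468 0.107] [0.564 0.196]
0.115 0  
0.12 3 [0.542 0.11 ] [0.544 0.129]
0.125 0
```

move_arm(rows=[0,-8,0,0,0,0,1,0,-8,0,0,0,0,1,0,-8,0,0,0,0,1,0,-8,0,0,0,0,1,0,-8,0,0,0,0,1,0,-8,0,0,0,0,1,0,-8,0,0,0,0,1,0,-8,0,0,0,0,1])

```text
time: 8.1
position: [0.5139, 0.053, 0.054]
tool_rot: [0.709, 0.705, -0.0, -0.0]
ft_force: [-0.6, 1.7, -1.4]
grip_width: 0.0003
```

```bash
python3 - <<'E'
from tinfit import *
o=robot.get_obs();print(o["position"],o["ft_force"],o["moment"])
c,U,X,z=fit()
draw(c,.5115,.0084,-.2,"q3.png",None,box=(245,120,440,270),tin=(.515,.083,.024))
m=(X[:,2]>.09)&(X[:,2]<.125)&(X[:,1]>.03)&(X[:,0]>.44)&(X[:,0]<.58)&(X[:,1]<.2)
P=X[m]
for lo in np.arange(.09,.125,.005):
    q=P[(P[:,2]>lo)&(P[:,2]<lo+.005)];print(round(lo,3),len(q),q[:,:2].min(0).round(3) if len(q) else"",q[:,:2].max(0).round(3) if len(q) else "")
E
```

```text
[0.51394938 0.05304272 0.05399989] [-0.6402492   1.73434622 -1.40347117] [ 0.20951507 -0.12758642  0.02699505]
0.09 111 [0.467 0.046] [0.562 0.132]
0.095 98 [0.467 0.066] [0.563 0.132]
0.1 104 [0.466 0.07 ] [0.563 0.131]
0.105 107 [0.466 0.072] [0.562 0.131]
0.11 70 [0.469 0.076] [0.564 0.131]
0.115 0  
0.12 2 [0.543 0.043] [0.543 0.064]
0.125 0
```

View pics/q3.png

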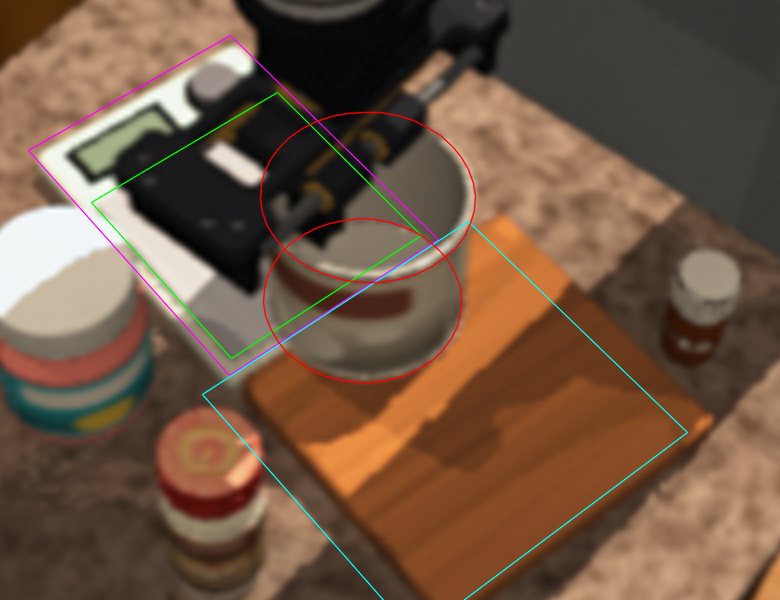

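move_arm(rows=[0,-8,0,0,0,0,1,-0.5,-8,0,0,0,0,1,-0.5,-8,0,0,0,0,1,-0.5,-8,0,0,0,0,1,-0.5,-8,0,0,0,0,1,-0.5,-8,0,0,0,0,1,-0.5,-7,0,0,0,0,1,-0.5,-5,0,0,0,0,1,0,-3,0,0,0,0,1,0,0,0,0,0,0,1])

```text
time: 9.15
position: [0.5105, -0.0095, 0.0541]
tool_rot: [0.709, 0.705, -0.0, 0.0]
ft_force: [0.3, 2.5, -0.4]
grip_width: 0.0002
```

```bash
python3 - <<'E'
from tinfit import *
o=robot.get_obs();print(o["position"],o["ft_force"],o["moment"])
c,U,X,z=fit()
draw(c,.5115,.0084,-.2,"q4.png",None,box=(245,120,440,270),tin=(.5115,.0124,.022))
m=(X[:,2]>.09)&(X[:,2]<.125)&(X[:,1]>-.03)&(X[:,0]>.44)&(X[:,0]<.57)&(X[:,1]<.1)
P=X[m]
for lo in np.arange(.09,.125,.005):
    q=P[(P[:,2]>lo)&(P[:,2]<lo+.005)];print(round(lo,3),len(q),q[:,:2].min(0).round(3) if len(q) else"",q[:,:2].max(0).round(3) if len(q) else "")
E
```

```text
[ 0.51045931 -0.00953786  0.05406158] [ 0.28454798  2.53832329 -0.38277635] [ 0.21053503 -0.18068707  0.00602177]
0.09 115 [ 0.464 -0.023] [0.56  0.071]
0.095 96 [ 0.463 -0.018] [0.56 0.07]
0.1 106 [ 0.464 -0.018] [0.56 0.07]
0.105 140 [ 0.461 -0.015] [0.56 0.07]
0.11 15 [0.478 0.036] [0.557 0.07 ]
0.115 0  
0.12 2 [ 0.539 -0.023] [0.539 0.   ]
0.125 0
```

View pics/q4.png

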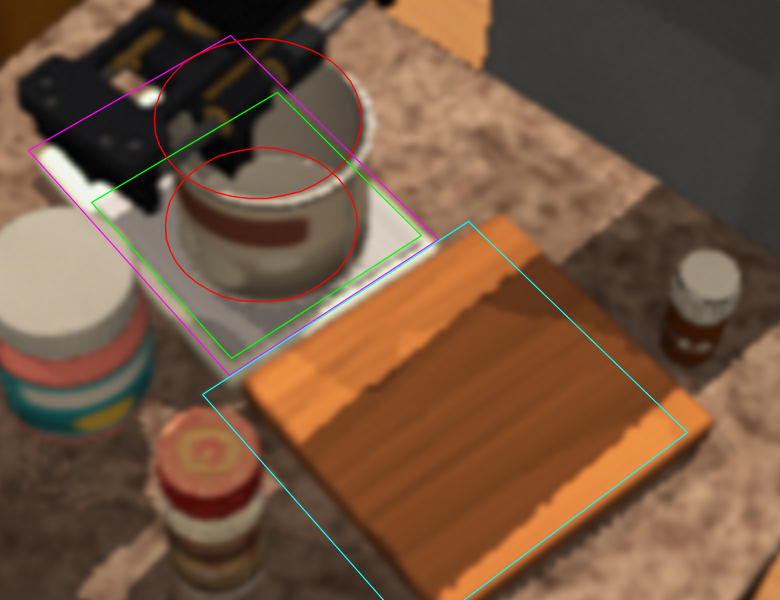

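move_arm(rows=[0,-5,0,0,0,0,1,0,-4,0,0,0,0,1,0,-2,0,0,0,0,1,0,0,0,0,0,0,1,0,0,0,0,0,0,1])

```text
time: 9.7
position: [0.5104, -0.0203, 0.054]
tool_rot: [0.709, 0.705, -0.0, -0.0]
ft_force: [-0.2, 2.3, -1.0]
grip_width: 0.0002
```

```bash
python3 - <<'E'
from tinfit import *
o=robot.get_obs();print(o["position"],o["ft_force"],o["moment"])
c,U,X,z=fit()
draw(c,.5127,.0094,-.2,"q5.png",None,box=(245,120,440,270),tin=(.5125,.0104,.022))
m=(X[:,2]>.09)&(X[:,2]<.125)&(X[:,1]>-.03)&(X[:,0]>.44)&(X[:,0]<.57)&(X[:,1]<.1)
P=X[m]
for lo in np.arange(.09,.125,.005):
    q=P[(P[:,2]>lo)&(P[:,2]<lo+.005)];print(round(lo,3),len(q),q[:,:2].min(0).round(3) if len(q) else"",q[:,:2].max(0).round(3) if len(q) else "")
E
```

```text
[ 0.51043641 -0.02025146  0.05404242] [-0.16190595  2.33545495 -1.04197318] [ 0.22234479 -0.08979485 -0.01125823]
0.09 110 [ 0.464 -0.029] [0.561 0.06 ]
0.095 105 [ 0.464 -0.029] [0.56  0.059]
0.1 95 [ 0.464 -0.024] [0.561 0.059]
0.105 143 [ 0.461 -0.026] [0.561 0.059]
0.11 11 [0.467 0.028] [0.554 0.059]
0.115 1 [ 0.538 -0.016] [ 0.538 -0.016]
0.12 1 [ 0.541 -0.006] [ 0.541 -0.006]
0.125 0
```

View pics/q5.png

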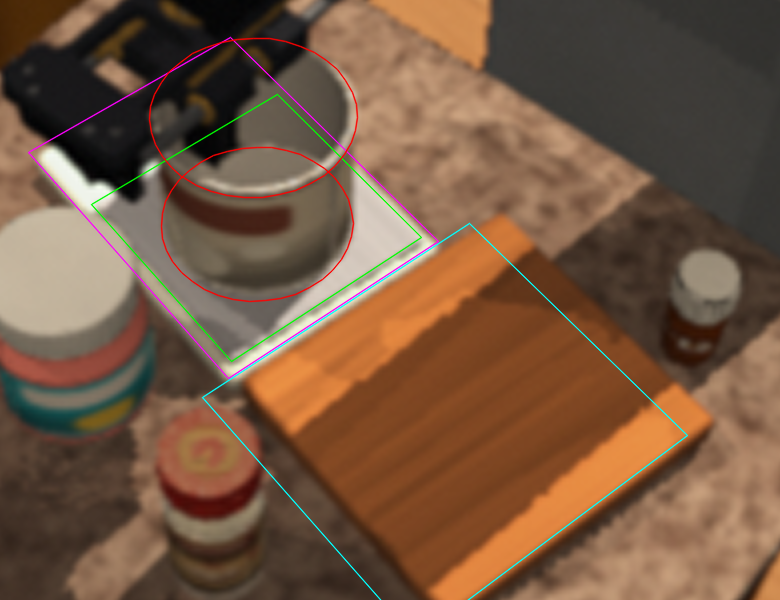

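move_arm(rows=[0,8,0,0,0,0,1,0,10,0,0,0,0,1,0,8,0,0,0,0,1,0,0,0,0,0,0,1,0,0,30,0,0,0,1,0,0,40,0,0,0,1,0,0,45,0,0,0,1,0,0,45,0,0,0,1,0,0,45,0,0,0,1,0,-40,20,0,0,0,1,-15,-45,0,0,0,0,1,-15,-45,0,0,0,0,1])

```text
time: 10.95
position: [0.4807, -0.1253, 0.2804]
tool_rot: [0.708, 0.706, 0.0, 0.002]
ft_force: [-0.1, -0.5, -0.5]
grip_width: 0.0005
```

move_arm(rows=[-15,-45,0,0,0,0,1,-15,-45,0,0,0,0,1,-15,-45,0,0,0,0,1,-15,-45,0,0,0,0,1,-15,-45,0,0,0,0,1,0,-45,0,0,0,0,1,0,-45,0,0,0,0,1,0,0,0,0,0,0,1])

```text
time: 11.75
position: [0.4049, -0.4455, 0.2787]
tool_rot: [0.711, 0.703, -0.001, 0.002]
ft_force: [-1.2, -0.6, 0.1]
grip_width: 0.0005
```

```bash
python3 - <<'E'
from tinfit import *
o=robot.get_obs();print(o["position"],o["ft_force"])
c=robot.camera("top");c2=robot.camera("scene");save(c,"t9.png")
for n,cc in(("top",c),("scene",c2)):
    for k,z in dict(tin=.022,scale=0,board=0,spice=0,jar=0,dropper=0).items():
        for r in robot.spot_point(n,k)[:1]: print(n,k,r["conf"],px2w(cc,r["at"],z).round(4))
draw(c,.5104,.0074,-.2,"f1.png",box=(250,140,430,270),tin=(.512,.0085,.022))
draw(c2,.5127,.0094,-.2,"f2.png",box=(245,120,440,270),tin=(.512,.0095,.022))
E
```

```text
[ 0.40485133 -0.44546732  0.2786901 ] [-1.19065974 -0.62947702  0.13891719]
top tin 0.96 [0.5162 0.0074 0.022 ]
top board 0.78 [0.5292 0.1569 0.    ]
top spice 0.9 [0.6603 0.1193 0.    ]
top jar 0.68 [ 0.6347 -0.0033  0.    ]
top dropper 0.74 [0.4127 0.2245 0.    ]
scene tin 0.87 [0.5091 0.0138 0.022 ]
scene scale 0.93 [0.5118 0.0032 0.    ]
scene board 0.76 [0.5172 0.1627 0.    ]
scene spice 0.78 [0.6644 0.1192 0.    ]
scene jar 0.82 [ 0.6375 -0.0054  0.    ]
scene dropper 0.85 [0.4147 0.2187 0.    ]
```

View pics/f1.png

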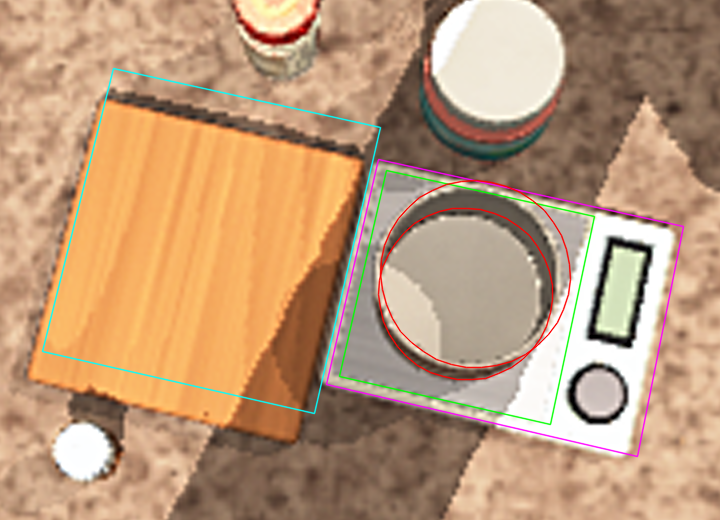

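View pics/f2.png

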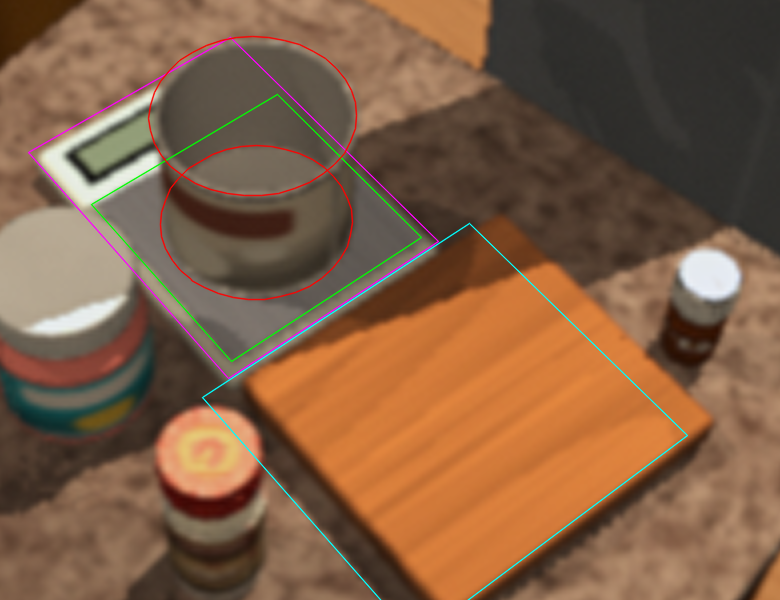

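```bash
python3 - <<'E'
from tinfit import *
from scipy.optimize import least_squares
for n,b in(("top",(250,140,430,270)),("scene",(245,110,440,270))):
    c,U,X,z=fit(n,box=b)
    m=(z>0)&(X[:,2]>.04)&(X[:,2]<.118)&(np.hypot(X[:,0]-.512,X[:,1]-.011)<.062)&(np.hypot(X[:,0]-.512,X[:,1]-.011)>.036)
    P=X[m]
    r=least_squares(lambda s:np.hypot(P[:,0]-s[0],P[:,1]-s[1])-s[2],[.512,.011,.048],loss="soft_l1",f_scale=.002)
    print(n,len(P),r.x.round(4), P[:,2].max())
c=robot.camera("top");c2=robot.camera("scene")
f=lambda u,v,b:(b[0]+u/4-.375,b[1]+v/4-.375)
print(px2w(c,f(467,277,(250,140)),.107).round(4),px2w(c2,f(260,118,(245,120)),.107).round(4))
draw(c,.5104,.0074,-.2,"g1.png",box=(250,140,430,270),tin=(.512,.0135,.022))
draw(c2,.5127,.0094,-.2,"g2.png",box=(245,110,440,260),tin=(.512,.0135,.022))
E
```

```text
top 578 [0.5095 0.0124 0.0472] 0.11129035139018036
scene 2134 [0.5118 0.0129 0.0474] 0.11069651223452928
[0.5095 0.0122 0.107 ] [0.5119 0.0147 0.107 ]
```

View pics/g1.png

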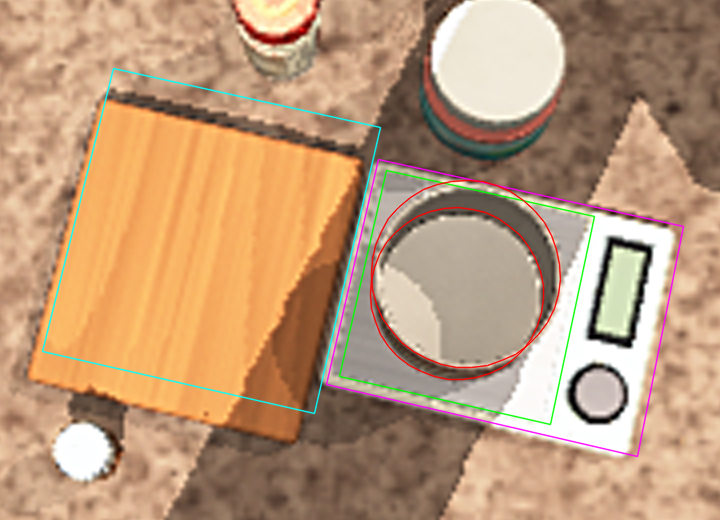

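View pics/g2.png

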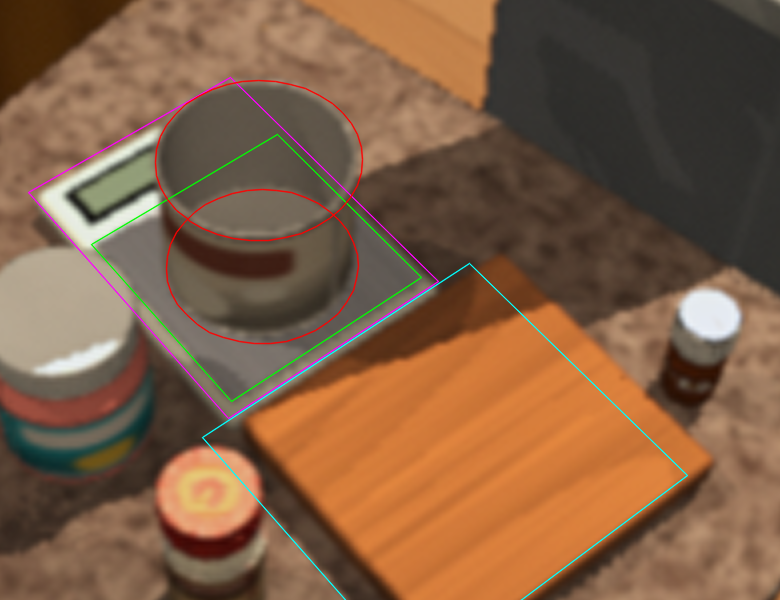

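move_arm(rows=[10,45,0,0,0,0,1,10,45,0,0,0,0,1,10,45,0,0,0,0,1,10,45,0,0,0,0,1,11,45,0,0,0,0,1,11,45,0,0,0,0,1,11,45,0,0,0,0,1,11,45,0,0,0,0,1,11,45,0,0,0,0,1,11,45,0,0,0,0,1,0,0,-45,0,0,0,1,0,0,-45,0,0,0,1])

```text
time: 13.85
position: [0.5134, 0.0125, 0.1896]
tool_rot: [0.708, 0.706, 0.002, 0.003]
ft_force: [0.1, -1.4, -0.7]
grip_width: 0.0002
```

move_arm(rows=[0,0,0,0,0,0,1])

```text
time: 13.95
position: [0.507, 0.0122, 0.1844]
tool_rot: [0.709, 0.705, -0.004, -0.005]
ft_force: [-0.6, 0.6, -0.0]
grip_width: 0.0004
```

move_arm(rows=[0,-7,-40,0,0,0,1,0,0,-40,0,0,0,1,0,0,-30,0,0,0,1,0,0,-20,0,0,0,1,0,0,0,0,0,0,1,0,0,0,0,0,0,1])

```text
time: 14.55
position: [0.5129, 0.0032, 0.0604]
tool_rot: [0.71, 0.705, 0.001, 0.001]
ft_force: [0.7, -0.8, 0.3]
grip_width: 0.0003
```

move_arm(rows=[0,0,-6,0,0,0,1,0,-8,0,0,0,0,1,0,-7,0,0,0,0,1,0,-5,0,0,0,0,1,0,-2,0,0,0,0,1,0,0,0,0,0,0,1])

```text
time: 15.15
position: [0.5116, -0.0186, 0.0533]
tool_rot: [0.71, 0.705, 0.0, 0.0]
ft_force: [0.1, -1.0, -0.5]
grip_width: 0.0002
```

move_arm(rows=[0,-2,0,0,0,0,1,0,-2,0,0,0,0,1,0,-2,0,0,0,0,1,0,0,0,0,0,0,1])

```text
time: 15.55
position: [0.5113, -0.0241, 0.053]
tool_rot: [0.709, 0.705, -0.0, -0.0]
ft_force: [-0.0, 1.3, 1.0]
grip_width: 0.0005
```

```bash
python3 - <<'E'
from tinfit import *
o=robot.get_obs();print(o["position"],o["ft_force"])
c,U,X,z=fit()
m=(X[:,2]>.09)&(X[:,2]<.125)&(X[:,1]>-.03)&(X[:,0]>.44)&(X[:,0]<.57)&(X[:,1]<.1)
P=X[m]
for lo in np.arange(.09,.115,.005):
    q=P[(P[:,2]>lo)&(P[:,2]<lo+.005)];print(round(lo,3),len(q),q[:,:2].min(0).round(3),q[:,:2].max(0).round(4))
E
```

```text
[ 0.51125108 -0.02407205  0.0529899 ] [-0.00468491  1.3423952   0.97582713]
0.09 100 [ 0.464 -0.03 ] [0.5606 0.056 ]
0.095 113 [ 0.464 -0.013] [0.5604 0.056 ]
0.1 105 [ 0.464 -0.007] [0.5602 0.0553]
0.105 121 [ 0.462 -0.029] [0.5615 0.0551]
0.11 41 [0.464 0.008] [0.5615 0.0558]
0.115 3 [ 0.54  -0.022] [ 0.5401 -0.015 ]
```

move_arm(rows=[0,8,0,0,0,0,1,0,10,0,0,0,0,1,0,8,0,0,0,0,1,0,0,0,0,0,0,1,0,0,30,0,0,0,1,0,0,40,0,0,0,1,0,0,45,0,0,0,1,0,0,45,0,0,0,1,0,0,45,0,0,0,1,0,-40,20,0,0,0,1,-15,-45,0,0,0,0,1,-15,-45,0,0,0,0,1])

```text
time: 16.8
position: [0.4816, -0.1293, 0.2794]
tool_rot: [0.708, 0.706, 0.0, 0.002]
ft_force: [0.5, -0.7, -1.6]
grip_width: 0.0006
```

move_arm(rows=[-15,-45,0,0,0,0,1,-15,-45,0,0,0,0,1,-15,-45,0,0,0,0,1,-15,-45,0,0,0,0,1,-15,-45,0,0,0,0,1,0,-45,0,0,0,0,1,0,-45,0,0,0,0,1,0,0,0,0,0,0,1])

```text
time: 17.6
position: [0.4058, -0.4495, 0.2777]
tool_rot: [0.711, 0.703, -0.001, 0.002]
ft_force: [0.1, 0.5, -0.3]
grip_width: 0.0007
```

```bash
python3 - <<'E'
from tinfit import *
from scipy.optimize import least_squares
print(robot.get_obs()["position"])
for n,b in(("top",(250,140,430,270)),("scene",(245,110,440,270))):
    c,U,X,z=fit(n,box=b)
    m=(z>0)&(X[:,2]>.04)&(X[:,2]<.118)&(np.hypot(X[:,0]-.511,X[:,1]-.009)<.062)&(np.hypot(X[:,0]-.511,X[:,1]-.009)>.036)
    P=X[m]
    r=least_squares(lambda s:np.hypot(P[:,0]-s[0],P[:,1]-s[1])-s[2],[.512,.009,.048],loss="soft_l1",f_scale=.002)
    print(n,len(P),r.x.round(4))
    if n=="top": draw(c,.5104,.0074,-.2,"h1.png",box=(250,140,430,270),tin=(*r.x[:2],.022))
    else: draw(c,.5127,.0094,-.2,"h2.png",box=(245,110,440,260),tin=(*r.x[:2],.022))
E
```

```text
[ 0.40579638 -0.44950681  0.27766181]
top 582 [0.5098 0.0096 0.0472]
scene 2136 [0.5122 0.0101 0.0474]
```

View pics/h1.png

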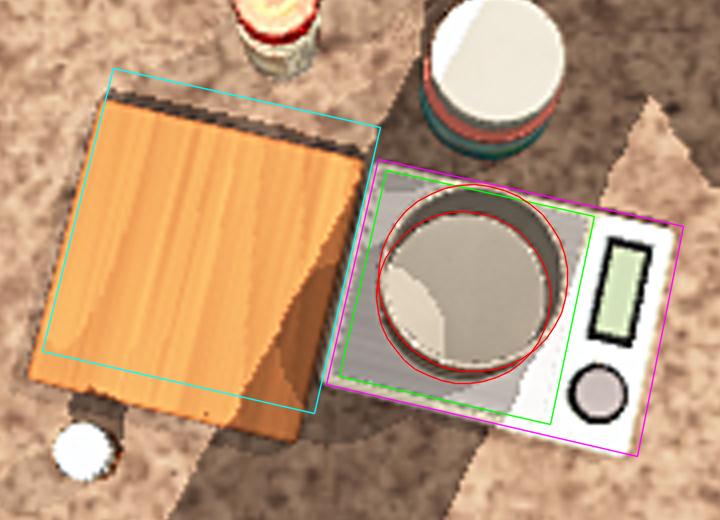

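View pics/h2.png

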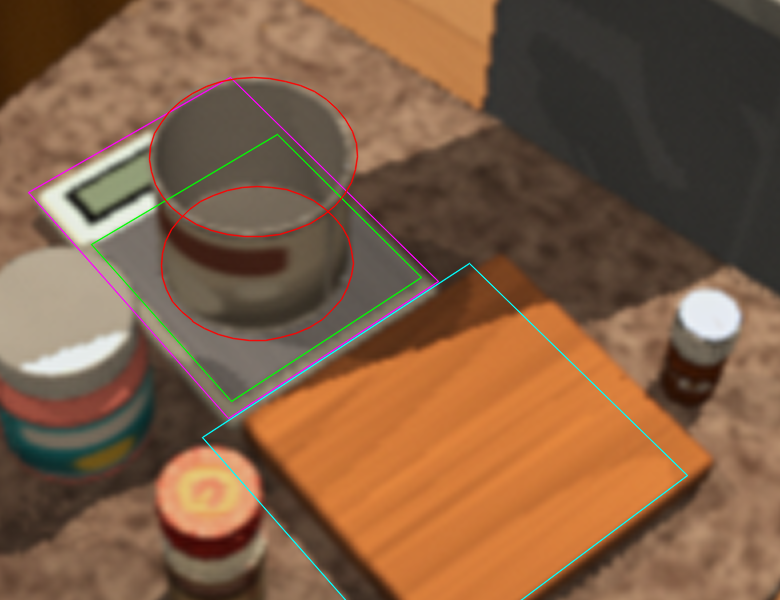

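```bash
python3 -c "
from rig import robot
print(robot.hand_in())"
```

```text
the job is handed in; nothing more can be done
None
```

The scale is zeroed and the tin stands in the middle of its steel plate. I handed the job in at about 18 s.

- **Button:** I pressed it with the shut fingertips down to a hard stop at z = 0.022 m with 23 N, while the scale was empty. I let it spring back and did not touch it again.
- **Tin:** I put the shut fingers inside the tin and slid it along −y by its inner wall. It stayed upright, with push forces of about 4 N or less at every reading. My first stop was about 4.5 mm short of the plate's centre, so I went back in and pushed it about 4 mm further.
- **Last check on the tin:** With the arm well clear, depth fits put the tin about 2 mm from the plate centre in the top camera and about 1 mm in the scene camera. The base has 11.5 mm of room to each plate edge when centred, so it sits wholly on the plate and off the board.
- **Other things:** The spice jar, white-lidded jar and dropper look unmoved in the final pictures. Network readings taken before the final push agreed with their starting places to within about 6 mm.
- **Disagreements:** The two cameras differ by about 2 mm, so I compared the tin with the plate within each camera. The network's tin readings before the final push were about 4–6 mm off the depth fits, and I relied on the fits. In the scene picture the tin's visible bottom edge sat about 3 pixels inside my drawn base circle. I took this for a rounded bottom edge but did not check it.

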